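# Balance a freshly filed mower blade on the edge stand

## Task

The mower blade lying on the sloping filing cradle has just been sharpened and must be checked for balance. Lift it out and lay it squarely across the narrow top edge of the balancing stand, the same side up as it lies in the cradle, so that it stays there balanced and level by itself with nothing else holding it up. Filing has taken more metal off one end than off the other, so its balance point is no longer to be trusted to lie at the bolt hole: find it by feel. Leave the tape measure and the marker where they are.

Things in the scene. Friction and masses are not known exactly. Their poses are not given: they have to be found in the camera images.
- blade: Loose dark steel mower blade, flat bar 400 x 52 x 5 mm, 0.48 to 0.72 kg; middle 230 mm plain with straight edges, ends with filed bevels and wings (16 mm high, 11 mm out past the edge). Origin: centre of underside, below the bolt hole; y along its length, x across, z out of its upper face. In the cradle it slopes 33 deg about y, its edge away from the robot (+x) higher, its face leaning to the robot.
- bolt_hole (a point): Centre of the 16 mm bolt hole at mid length, on the blade's upper face (5 mm above the underside); same axes as the blade. The balance point lies on the blade's middle line, up to 35 mm to either side of this hole along y: side and distance are hidden and differ every time. Gripped by its edges here with 60 N or more it hangs without slipping.
- cradle: Wooden filing cradle, fixed: foot 125 x 250 x 12 mm, two cheeks 38 mm wide centred 90 mm either side of its middle (y), sloping 33 deg, rising away from the robot (+x), with a 7 mm lip below the blade's lower edge. Between the cheeks 142 mm of blade is free beneath (cross bar only 42 mm high, 45 mm behind). Origin: on the bench, 80 mm under the blade's middle line. Bolt hole within 26 mm of its middle.
- stand: Steel balancing stand, fixed: foot plate 100 x 90 x 10 mm with an upright flat bar in its middle; its top edge wears a black rubber trim, flat and level on top, 90 mm above the bench, 36 mm long (x) and 8 mm wide (y), that gives up to 2 deg under uneven weight and stills a rocking blade in about 2 s. The blade goes across it, length along y, the 36 mm edge under the blade's 52 mm width. Origin: centre of the foot's underside.
- edge_top (a point): Middle of the stand's top edge, 90 mm above the bench; same axes as the stand: x along the edge, y across it.
- bench_grinder: Bench grinder, fixed, about 400 x 330 mm and 270 mm high, left of the work: pass over it. Origin: centre of its underside.
- tape_measure: Yellow tape measure, 68 x 80 x 38 mm, lying on its side, loose; to be left alone. Origin: centre of its underside.
- marker: White marker pen with a blue cap, 17 x 135 x 16 mm, lying, loose; to be left alone. Origin: centre of its underside.
Not all that is in view belongs to the job. There is more than one size of the stand; the job needs the larger.

How it is judged:
By the outcome, as a careful person would: the job done as asked, in the order asked, and still so for the second after the job is handed in, with the robot touching nothing.
It also fails if it takes over 58 s, if anything falls off the work surface, if the arm or the gripper's body presses on something with over 40 N, if the wrist force passes 120 N, or if a joint passes its speed limit or range.

## Robot

A 6-joint arm with a two-finger parallel gripper is mounted at the origin on a cart in front of the work surface, level with it; the furniture and walls round the work are solid. World frame = base frame: x ahead of the robot, y to its left, z up, the work surface at z = 0. Lengths are in m, angles in rad, forces in N, time in s.
With the tool pointing down it reaches from about 0.275 to 0.725 m from the base axis. Payload 15.9 kg.
Tool frame: the origin (TCP) lies between the finger pads; the fingertips stand 22 mm ahead of it and the grasp point (between the pads) lies 3 mm ahead of it (r.tip_reach is the distance from the TCP to the fingertips, in m); z points along the fingers, y is the line along which they close (so a half turn about z gives the same grasp; the last joint's range is limited). The gripper opens to 85 mm and grips with 20 to 120 N. Pads are 22 mm wide; open, the fingers measure 114 mm over their backs; the gripper's body (76 mm by 85 mm) begins 54 mm behind the grasp point. The pads swing forward as they close: fully open they stand 13 mm farther back than shut.
Start: joints at [1.197, 0.213, -0.034, 1.323, 0, 1.571], TCP at [0.183, 0.465, 0.253] pointing down, gripper open.
Joint ranges: [-2.98, 2.98], [-0.74, 1.72], [-1.14, 1.35], [-2.1, 2.04], [-1.57, 1.44], [-3.14, 3.14]. Speed limits (rad/s): [1.89, 1.89, 2.39, 2.57, 3.14, 3.14].

## Interface

Orientations are given as a 3x3 rotation matrix whose columns are the frame's x, y, z axes.
In Python, from station import r gives the robot as it stands. The module is installed in compiled form; this text tells all that it offers. Calls block until the motion is done:
- r.move_to(position, orientation): joint-space move of the TCP to a pose.
- r.move_l(position, orientation=None, velocity=0.15): straight line of the TCP; orientation=None keeps the orientation; velocity is the mean speed in m/s.
- r.move_j(angles): joint-space move.
- r.set_gripper(opening): finger opening in m; the grip force is fixed at half the most; returns when the fingers have stopped.
- r.sleep(seconds).
- r.solve_ik(position, orientation): joint angles nearest the present ones, or None.
- r.sense(): the state.
- r.grab_frame(name): name is "scene" or "top"; returns the picture (420x560x3 uint8, red, green, blue); there is no depth.
- r.calibration(name): a dict with "mtx" (3x3 intrinsics, pixels), "D" ([k1, k2, p1, p2, k3] as OpenCV has them; the pictures are not rectified), "world_to_cam" (4x4, takes a point from world to camera coordinates). Camera axes: x right, y up, looking along -z (the intrinsics and any distortion apply to the point x, -y, -z); pixel columns grow to the right and rows downward; lengths in m; the calibration is good to about 2 mm. A picture is of the moment at which its call begins. calibration takes no time and is no camera call.
A pose or a line that the arm cannot do raises r.Unreachable and nothing moves.
- r.close_job(): hands the job in; it is judged then, once.
Trained networks look in the newest picture that a camera, given by its name, has taken for a name from the list of things; names that differ only in an ending like _2 or _b are one class to them, and where a whole thing is asked for, a point or a joint stands for the part that bears it (a point fixed in the world has none). Each returns a list of dicts, best first, with "confidence" (0 to 1); they miss things now and then, are a little off and sometimes report something else, mostly with a low value. They report only what shows in the picture. A call takes as long as a camera call. They do not tell look-alikes from the thing itself.
- r.find_in(target, camera): "point" ([row, column] in pixels, amid what is visible of it).
- r.trace(target, camera): "pixels" (420x560 bool, what is visible of it) and "point" ([row, column] in pixels, amid what is visible of it).
- r.mark_of(target, camera): "point" ([row, column] in pixels: a listed point, or the origin of a listed thing).
The state is a dict: "t": time; "q": joint angles; "joint_vel": joint speeds; "joint_efforts": joint torques, N m; "ee_pos": TCP position; "eef_rot": TCP orientation; "wrist_force": force on the tool from outside, world axes, zero at the start; "moment": the same for the moment, N m; "opening": finger opening in m; "grasp_force": force on a finger pad.
Only numpy, scipy, OpenCV 4.12 (cv2) and the standard library are available. Lean on these libraries where they do the work, as an engineer would, in place of code of your own. Each camera call takes 0.05 s, during which the arm holds its last target. There are 200 camera calls.

## Working session

There is one attempt and no reset: what is moved stays moved. The work goes in short steps, each a Python script; the robot and the scene stay as the last script left them, time stands still between calls to the robot, and variables do not carry over. Pictures are saved under pics/ and viewed, at most 10 in all, crops included, and the job is handed in when it is done.

```bash
mkdir -p pics; cat > h.py <<'E'
import numpy as np, cv2
from station import r
def ray(cam,pt):
    c=r.calibration(cam);W=np.array(c["world_to_cam"]);K=np.array(c["mtx"]);D=np.array(c["D"])
    u=cv2.undistortPoints(np.array([[[pt[1],pt[0]]]],float),K,D)[0,0]
    d=W[:3,:3].T@np.array([u[0],-u[1],-1.]);o=-W[:3,:3].T@W[:3,3];return o,d/np.linalg.norm(d)
def onz(cam,pt,z):
    o,d=ray(cam,pt);return o+d*(z-o[2])/d[2]
def tri(p1,p2,c1="scene",c2="top"):
    o1,d1=ray(c1,p1);o2,d2=ray(c2,p2)
    A=np.c_[d1,-d2];s=np.linalg.lstsq(A,o2-o1,rcond=None)[0]
    a=o1+s[0]*d1;b=o2+s[1]*d2;return (a+b)/2,np.linalg.norm(a-b)
def proj(cam,P):
    c=r.calibration(cam);W=np.array(c["world_to_cam"]);p=W[:3,:3]@np.array(P)+W[:3,3]
    u=cv2.projectPoints(np.array([[p[0],-p[1],-p[2]]]),np.zeros(3),np.zeros(3),np.array(c["mtx"]),np.array(c["D"]))[0][0,0]
    return u[::-1]
def save(cam,name):
    im=r.grab_frame(cam);cv2.imwrite("pics/"+name,im[:,:,::-1]);return im
E
python3 - <<'E'
from h import *
np.set_printoptions(precision=4,suppress=True)
a=save("scene","s0.png");b=save("top","t0.png")
cv2.imwrite("pics/both.png",cv2.resize(np.hstack([a,b])[:,:,::-1],(800,300)))
for t in ["blade","bolt_hole","cradle","stand","edge_top","tape_measure","marker","bench_grinder"]:
    for c in ["scene","top"]:
        print(t,c,[(np.round(x["point"],1).tolist(),round(x["confidence"],2)) for x in r.mark_of(t,c)])
for c in ["scene","top"]: 
    o,d=ray(c,(210,280));print(c,o,d)
E
```

```text
blade scene [([202.0, 219.0], 0.96)]
blade top [([148.8, 306.8], 0.95), ([149.1, 304.2], 0.68)]
bolt_hole scene [([197.4, 221.7], 0.84), ([201.2, 220.1], 0.28)]
bolt_hole top [([148.9, 303.4], 0.89), ([280.0, 268.8], 0.49)]
cradle scene []
cradle top [([156.1, 296.5], 0.86)]
stand scene [([197.8, 286.9], 0.62), ([141.1, 296.7], 0.6), ([228.2, 329.0], 0.19)]
stand top [([266.2, 421.0], 0.87), ([278.2, 267.8], 0.69), ([233.0, 325.9], 0.66)]
edge_top scene [([174.6, 280.7], 0.78), ([123.8, 297.7], 0.69)]
edge_top top [([273.8, 433.1], 0.83), ([227.4, 329.3], 0.82)]
tape_measure scene [([230.4, 328.6], 0.55), ([200.6, 218.7], 0.47)]
tape_measure top [([278.8, 267.5], 0.59)]
marker scene [([179.7, 314.3], 0.63)]
marker top [([278.5, 345.6], 0.55)]
bench_grinder scene []
bench_grinder top [([277.9, 265.6], 0.74)]
scene [0.6086 0.3637 0.9148] [-0.1361 -0.5848 -0.7997]
top [ 0.3494 -0.2543  0.9948] [ 0.1353  0.0033 -0.9908]
```

View pics/s0.png

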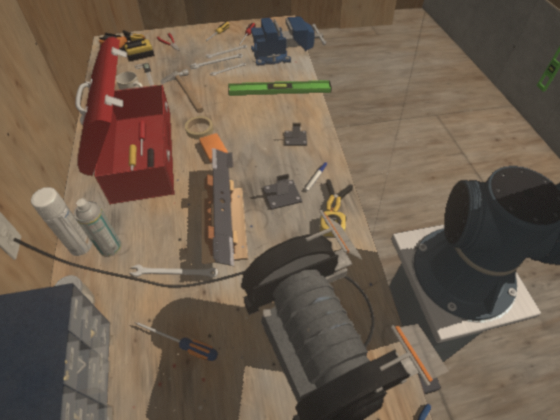

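View pics/t0.png

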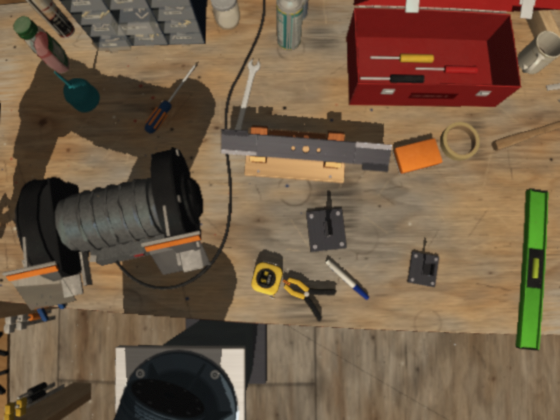

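Both views show the blade on the cradle at scene (202,220) and top (149,305). There are two look-alike stands: the larger at scene (192,285) / top (230,326), and the smaller at scene (134,295) / top (267,423). The bolt hole could be confused with other dark dots on the blade near top (148,292–320). I'll take the larger stand, then check it in a crop.

```bash
python3 - <<'E'
from h import *
np.set_printoptions(precision=4,suppress=True)
print("hole",tri((197.4,221.7),(148.9,303.4)))
print("edge",tri((174.6,280.7),(227.4,329.3)),"small",tri((123.8,297.7),(273.8,433.1)))
print("stand foot",tri((197.8,286.9),(233,325.9)), onz("top",(231,326),0.01))
for n,p in dict(bl1=(146,222),bl2=(155,391),mk=(278,346),tape=(279,267),base=(380,180),gr=(230,110)).items(): print(n,onz("top",p,0.09 if 'bl' in n else 0.02))
for t,c in [("blade","top"),("blade","scene"),("stand","top"),("cradle","top")]:
    for x in r.trace(t,c):
        m=x["pixels"];(cx,cy),wh,an=cv2.minAreaRect(np.argwhere(m)[:,::-1].astype(np.float32));print(t,c,x["confidence"],x["point"],m.sum(),(cx,cy),wh,an)
print(r.sense())
a=cv2.imread("pics/s0.png")[110:290,190:350];b=cv2.imread("pics/t0.png")[110:290,210:460]
cv2.imwrite("pics/crop.png",np.vstack([cv2.resize(b,None,fx=3,fy=3,interpolation=2)])[:540])
E
```

```text
hole (array([ 0.6157, -0.307 ,  0.0975]), np.float64(0.0040111801563096385))
edge (array([ 0.4358, -0.364 ,  0.0893]), np.float64(0.00752853082266136)) small (array([ 0.325 , -0.6102,  0.057 ]), np.float64(0.00395090028027824))
stand foot (array([ 0.4232, -0.3645, -0.0192]), np.float64(0.010653762486228735)) [ 0.4307 -0.3637  0.01  ]
bl1 [ 0.6246 -0.1171  0.09  ]
bl2 [ 0.6007 -0.512   0.09  ]
mk [ 0.316  -0.4085  0.02  ]
tape [ 0.3157 -0.2185  0.02  ]
base [ 0.0781 -0.0108  0.02  ]
gr [0.436  0.1699 0.02  ]
blade top 0.78 [149.8, 311.5] 3853 (304.4918212890625, 150.27981567382812) (172.0262908935547, 28.372589111328125) 5.34305477142334
blade scene 0.61 [207.5, 220.5] 2157 (222.96041870117188, 206.5007781982422) (117.41261291503906, 21.75811004638672) 88.8655776977539
stand top 0.9 [229.7, 326.5] 1506 (325.7846984863281, 229.41879272460938) (40.71376419067383, 37.969783782958984) 84.0938491821289
stand top 0.86 [266.9, 419.6] 872 (422.7838134765625, 269.29730224609375) (28.276626586914062, 31.893404006958008) 9.462322235107422
cradle top 0.86 [166.8, 297.0] 2626 (294.73876953125, 153.27694702148438) (98.58175659179688, 50.38048553466797) 4.236394882202148
cradle top 0.4 [148.6, 308.8] 3916 (305.14501953125, 149.47982788085938) (171.0566864013672, 27.911678314208984) 6.115502834320068
{'t': 1.1, 'q': array([ 1.197 ,  0.2129, -0.0344,  1.3235,  0.    ,  1.5708]), 'joint_vel': array([-0.0005,  0.0003,  0.0018,  0.0005,  0.0005, -0.0003]), 'joint_efforts': array([ -0.0042, -68.5962,  48.7329,   0.0014,  -0.0005,  -0.    ]), 'ee_pos': array([0.1826, 0.4655, 0.2533]), 'eef_rot': array([[-0.9309,  0.3652, -0.    ],
       [ 0.3652,  0.9309, -0.    ],
       [ 0.    , -0.    , -1.    ]]), 'wrist_force': array([-0.6825, -0.6323,  0.8923]), 'moment': array([0.0106, 0.0149, 0.0162]), 'grasp_force': 0.0, 'opening': 0.08517510238687599}
```

View pics/crop.png

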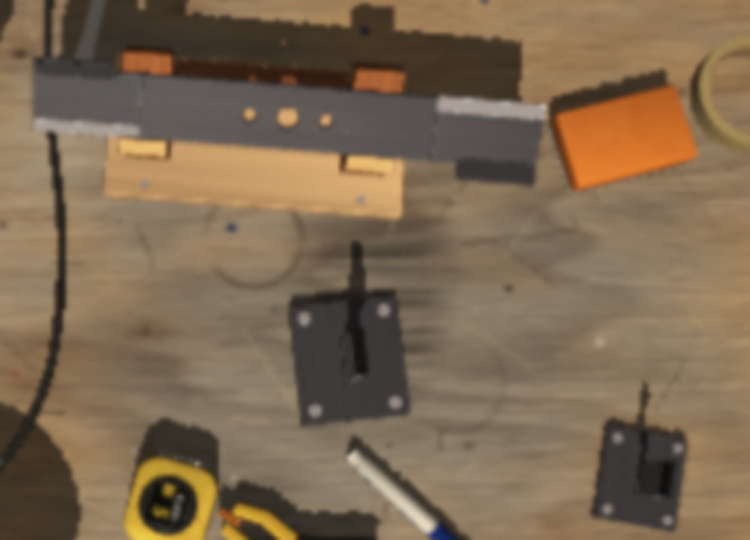

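The crop shows the larger stand at top (230,327), turned about +6°, with four foot screws. The bolt hole is the large middle hole at top (149,306), with smaller side holes either side of it. Next I'll fit the yaws, then move above the cradle.

```bash
python3 - <<'E'
from h import *
np.set_printoptions(precision=4,suppress=True)
im=cv2.cvtColor(cv2.imread("pics/t0.png"),cv2.COLOR_BGR2HSV).astype(int)
up,lo=[],[]
S=im[:,:,1]
for c in list(range(262,282))+list(range(322,350)):
    col=im[120:185,c]
    mid=int(145.3+(c-256.7)*.0732)-120
    dark=cv2.imread("pics/t0.png")[120:185,c].astype(float)
    ch=dark[:,2]-dark[:,0]; # wood: red>blue; steel ~0
    g=ch>18
    a=mid
    while a>0 and not g[a]: a-=1
    b=mid
    while b<64 and not g[b]: b+=1
    up.append((a+120.5,c));lo.append((b+119.5,c))
for nm,L,z in [("up",up,.0984),("lo",lo,.070)]:
    P=np.array([onz("top",p,z) for p in L]);k=np.polyfit(P[:,1],P[:,0],1)
    res=P[:,0]-np.polyval(k,P[:,1]);ok=abs(res)<.004;k=np.polyfit(P[ok,1],P[ok,0],1)
    print(nm,ok.sum(),len(ok),"yaw",np.degrees(np.arctan(-k[0])),"x at y=-.31",np.polyval(k,-.31),res.std())
def C(x,y): return (110+y/3-.33,210+x/3-.33)
print("hole top",onz("top",C(288,117),.084), "scene", onz("scene",(197.4,221.7),.084))
s=[onz("top",C(*p),.011) for p in [(304,318),(384,310),(396,402),(316,411)]]
print("stand",np.mean(s,0),np.degrees([np.arctan2(-(s[0]-s[1])[0],(s[0]-s[1])[1]),np.arctan2(-(s[3]-s[2])[0],(s[3]-s[2])[1]),np.arctan2((s[0]-s[3])[1],(s[0]-s[3])[0]),np.arctan2((s[1]-s[2])[1],(s[1]-s[2])[0])]))
m=np.mean(s,0);print(proj("top",[m[0],m[1],.09]),proj("scene",[m[0],m[1],.09]),"edge top z.09",onz("top",(227.4,329.3),.09),onz("scene",(174.6,280.7),.09))
e=r.trace("stand","scene")
E
```

```text
up 48 48 yaw -5.1472840265865205 x at y=-.31 0.6399436360685159 0.0016128386767800932
lo 48 48 yaw -5.196681446145213 x at y=-.31 0.5983169095496494 0.0007693734148357193
hole top [ 0.6182 -0.3125  0.084 ] scene [ 0.6176 -0.3193  0.084 ]
stand [ 0.4339 -0.3646  0.011 ] [5.2373 5.7609 6.3143 5.9292]
[226.6572 330.1883] [174.4808 282.5696] edge top z.09 [ 0.4322 -0.3625  0.09  ] [ 0.4393 -0.3652  0.09  ]
```

```bash
cat >> h.py <<'E'
np.set_printoptions(precision=4,suppress=True)
from scipy.spatial.transform import Rotation as Ro
HOLE=np.array([0.618,-0.3135,.084]);BY=-5.17;ST=np.array([0.4335,-0.364,.09]);SY=5.8
def rot(yaw,tilt=0):
    y=np.radians(yaw);t=np.radians(tilt);Z=Ro.from_euler('z',y).as_matrix()
    return Z@np.array([[0,np.cos(t),np.sin(t)],[1,0,0],[0,np.sin(t),-np.cos(t)]])
def avg(n=40):
    F=[];M=[]
    for _ in range(n):
        r.sleep(.0125);s=r.sense();F.append(s["wrist_force"]);M.append(s["moment"])
    return np.mean(F,0),np.mean(M,0),np.std(F,0),np.std(M,0)
E
python3 - <<'E'
from h import *
s=r.sense();p=s["ee_pos"];R=s["eef_rot"]
r.move_l([p[0],p[1],.43],R,velocity=.3)
r.move_to([.45,-.30,.40],rot(SY)); print(r.sense()["t"],r.sense()["q"])
print(avg())
G=rot(BY,33);z=G[:,2]
n=-z
tgt=HOLE+z*.0025   # mid-thickness
print("tgt",tgt,[r.solve_ik(tgt-z*d,G) for d in (.1,0)], r.solve_ik(ST+[0,0,.03],rot(SY)),r.solve_ik(ST+[0,0,.03],rot(SY+180)))
r.move_to(tgt-z*.10,G); print(r.sense()["t"],r.sense()["q"])
a=save("top","t1.png");b=save("scene","s1.png")
cv2.imwrite("pics/c1.png",np.vstack([cv2.resize(a[100:200,220:400],(540,300)),cv2.resize(b[130:290,130:310][:100],(540,300))])[:,:,::-1])
print([(np.round(x["point"],1).tolist(),round(x["confidence"],2)) for c in("top","scene") for x in r.mark_of("bolt_hole",c)])
E
```

```text
4.8833 [-0.5868  0.3463  0.5187  1.7431  0.0001  0.8817]
(array([ 0.0661, -0.0601,  0.0658]), array([0.0073, 0.0022, 0.0013]), array([0.4203, 0.4251, 0.5439]), array([0.0387, 0.0243, 0.031 ]))
tgt [ 0.6194 -0.3136  0.0819] [array([-0.6274,  0.1696, -0.4903,  0.402 ,  0.2824,  1.1075]), array([-0.5766,  0.3546, -0.4905,  0.2046,  0.2574,  1.1534])] [-0.6985  0.4054 -0.1121  1.0533  0.      0.7711] [-0.6985  0.4054 -0.1121  1.0533  0.     -2.3705]
7.0083 [-0.6274  0.1696 -0.4886  0.4031  0.2822  1.1074]
[([151.1, 303.4], 0.82), ([157.3, 295.8], 0.53), ([198.7, 220.9], 0.7)]
```

View pics/s1.png

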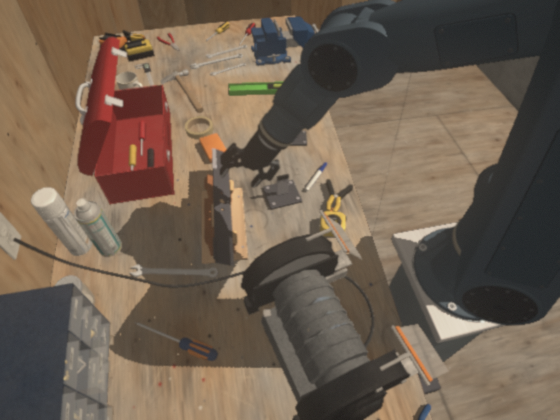

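The fingers stand above the blade's middle at scene (245,165), straddling it. I'll descend, grip and lift.

```bash
python3 - <<'E'
from h import *
G=rot(BY,33);z=G[:,2];tgt=HOLE+z*.0025
r.move_l(tgt-z*.02,G,velocity=.15);print(avg(8)[0])
r.move_l(tgt+z*.0,G,velocity=.08);s=r.sense();print(s["t"],s["wrist_force"],s["ee_pos"])
r.set_gripper(0.04);s=r.sense();print(s["t"],s["opening"],s["grasp_force"],avg(8)[0])
r.move_l(tgt-z*.04,G,velocity=.1);print(avg(16)[:2],r.sense()["opening"],r.sense()["t"])
E
```

```text
[ 0.007  -0.0027  0.1087]
8.425 [-0.4107 -0.295   0.2664] [ 0.6192 -0.3133  0.081 ]
8.8583 0.050443963721040846 60.38412272930145 [-6.9301  1.5693  6.5848]
(array([-0.0494, -0.064 , -6.4576]), array([-0.0173,  1.1367,  0.0019])) 0.05039571328861087 9.8083
```

```bash
python3 - <<'E'
from h import *
G=rot(BY,33);z=G[:,2];p=r.sense()["ee_pos"]
r.move_l(p+[-.03,0,.12],G,velocity=.2)
r.move_to([.44,-.36,.24],rot(SY));r.sleep(.6)
for i in range(2):
    F,M,sF,sM=avg(80);R=rot(SY);print(F,M,"tool frame M",R.T@M,r.sense()["t"],r.sense()["opening"])
    # M = p x F ; F=-W z ; coordinate of COM along tool x (blade y)
    print("off along tool x", (R.T@M)[1]/-F[2]*1e3,"mm-abs")
a=save("scene","s2.png");b=save("top","t2.png")
E
```

```text
[ 0.0783 -0.013  -6.3164] [-0.1244 -0.0077  0.0005] tool frame M [ 0.0049 -0.1245 -0.0005] 13.4 0.05078793219126589
off along tool x -19.710905494631692 mm-abs
[ 0.0101  0.0855 -6.1967] [-0.1208 -0.0055 -0.0007] tool frame M [ 0.0067 -0.1208  0.0007] 14.7333 0.05020745039321217
off along tool x -19.489325559816375 mm-abs
```

View pics/s2.png

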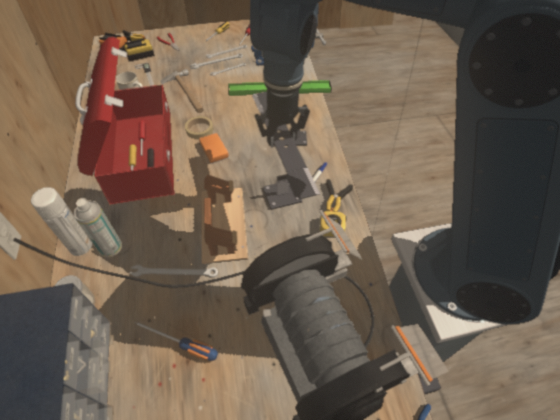

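The blade hangs level and the stand below is clear. It weighs 6.26 N and the balance point is 19.6 mm toward +y from the grip. I'll lower it with that point over the edge and feel for contact.

```bash
cat >> h.py <<'E'
COM=.0196; YV=rot(SY)[:,0]
E
python3 - <<'E'
from h import *
R=rot(SY);T=ST-COM*YV
r.move_to([T[0],T[1],.12],R);r.move_l([T[0],T[1],.100],R,velocity=.08);r.sleep(.3)
F0,M0,_,_=avg(80);print(r.sense()["t"],F0,M0, -M0[0]/-F0[2])
z=.100
while z>.086:
    z-=.001;r.move_l([T[0],T[1],z],R,velocity=.03)
    F,M,_,_=avg(10)
    if F[2]-F0[2]>3: break
print("contact z",z,F,M)
F,M,_,_=avg(50);dF=F-F0;dM=R.T@(M-M0)
print(r.sense()["t"],F,M,"contact at tool x (mm)",1e3*dM[1]/dF[2],r.sense()["ee_pos"]-[T[0],T[1],z])
r.move_l([T[0],T[1],z-.0007],R,velocity=.03);F,M,_,_=avg(40);dF=F-F0;dM=R.T@(M-M0)
print(r.sense()["t"],F,M,"contact at tool x (mm)",1e3*dM[1]/dF[2])
save("scene","s3.png");im=save("top","t3.png")
cv2.imwrite("pics/t3c.png",cv2.resize(im[180:300,220:440],None,fx=3,fy=3)[:,:,::-1])
E
```

```text
17.425 [-0.0415  0.0698 -6.3414] [-0.1241 -0.0057  0.002 ] 0.019571442016200317
contact z 0.092 [-0.7069 -0.0048 -1.235 ] [-0.0018  0.0812 -0.0136]
21.5917 [ 0.1133 -0.3899  0.3982] [-0.0906  0.0041  0.0003] contact at tool x (mm) 5.08923424606002 [ 0.0001 -0.0001  0.0001]
22.5083 [-0.9006 -1.047   6.1382] [-0.0649  0.2044  0.0194] contact at tool x (mm) 6.420975906612436
```

View pics/t3c.png

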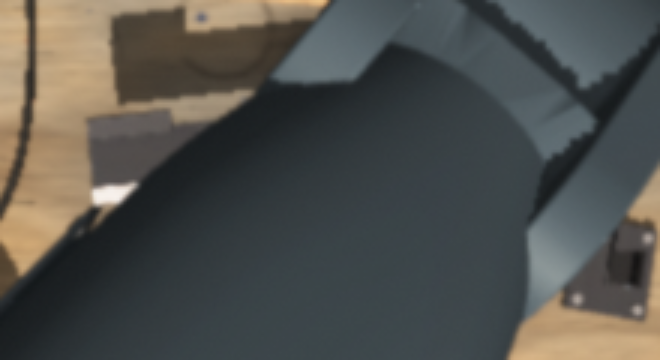

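The sensor's moment reference is about 0.325 m up the wrist, so side forces have to be corrected for. The corrected contact appears around 28 mm, so I'll measure it properly by pitching the blade slightly each way and finding the two edges of the trim.

```bash
cat >> h.py <<'E'
L=.325
def contact(F,M,F0,M0,R):
    f=R.T@(F-F0);m=R.T@(M-M0)   # tool frame: p=(x,y,L): m_y = L*fx - x*fz
    return 1e3*(L*f[0]-m[1])/f[2], f
E
python3 - <<'E'
from h import *
R=rot(SY)
F0=np.array([0,0,-6.29]);M0=np.array([-.1235,-.006,0])
P=ST.copy()
for a in (3,-3):
    Ra=Ro.from_rotvec(np.radians(a)*R[:,1]).as_matrix()@R
    q=lambda dz:np.array([P[0],P[1],.0918+.0003+dz])-Ra@np.array([COM,0,0])
    p=r.sense()["ee_pos"];r.move_l([p[0],p[1],.097],velocity=.05)
    r.move_l(q(.004),Ra,velocity=.05)
    dz=.0005;r.move_l(q(dz),Ra,velocity=.02)
    while dz>-.0021:
        f=avg(6)[0]
        if f[2]>10: break
        dz-=.0006;r.move_l(q(dz),Ra,velocity=.03)
    r.sleep(.2);F,M,_,_=avg(90)
    # contact world xy
    x,f=contact(F,M,F0,M0,Ra);print(a,dz,r.sense()["t"],F,M,"x",x,"pitchdir z of +x axis",Ra[2,0])
p=r.sense()["ee_pos"];r.move_l([p[0],p[1],.099],velocity=.05)
r.move_l([*(ST-COM*YV)[:2],.099],R,velocity=.05)
print(r.sense()["t"])
E
```

```text
3 -0.0018999999999999998 26.65 [-5.7244 -2.5734 13.3413] [-0.1473  1.1173  0.1702] x 20.25025741296762 pitchdir z of +x axis 0.052335956242943835
-3 -0.0013 30.3917 [-2.9151  3.3943 13.4776] [0.9203 0.591  0.0269] x 12.211222343293013 pitchdir z of +x axis -0.052335956242943835
30.9333
```

```bash
python3 - <<'E'
from h import *
R=rot(SY);F0,M0,_,_=avg(80);c0=-(R.T@M0)[1]/-F0[2];print("COM now",c0,F0,M0)
com=(.0196*160+c0*80)/240 if abs(c0-.0196)<.0015 else c0
T=ST+(.0219-com)*YV;print("com",com,"shift",.0219-com)
r.move_l([T[0],T[1],.0945],R,velocity=.05)
z=.0945
while z>.0905:
    z-=.0005;r.move_l([T[0],T[1],z],R,velocity=.03)
    F,M,_,_=avg(12)
    if F[2]>-3.5: break
F,M,_,_=avg(60);f=R.T@(F-F0);m=R.T@(M-M0);print("z",z,F,"contact",(.19*f[0]-m[1])/f[2],"com",com,r.sense()["t"])
E
```

```text
COM now 0.019313528076230237 [-0.0334  0.0703 -6.2089] [-0.12   -0.005   0.0014]
com 0.019504509358743413 shift 0.002395490641256586
z 0.092 [-2.9065  2.4206  5.6815] contact 0.0034956113245926948 com 0.019504509358743413 36.1167
```

```bash
python3 - <<'E'
from h import *
R=rot(SY);F0=np.array([0,0,-6.29]);M0=np.array([-.1232,-.0055,0])
p=r.sense()["ee_pos"];print(p)
def m(n):
    F,M,_,_=avg(n);f=R.T@(F-F0);mm=R.T@(M-M0)
    print(r.sense()["t"],"F",F,"M",M,"f",f,"m",mm,"x",(.19*f[0]-mm[1])/f[2],"y",(mm[0]+.19*f[1])/f[2])
m(40)
T=ST+.0024*YV
r.move_l([*(T-.0*YV)[:2],.0924] if 0 else [p[0],p[1],.0926],R,velocity=.03);r.sleep(.2);m(40)
E
```

```text
[ 0.4333 -0.3617  0.0922]
36.7833 F [-3.0125  2.3993  5.7475] M [0.3701 0.5553 0.0027] f [  2.6914  -2.7547 -12.0375] m [ 0.508   0.5475 -0.0027] x 0.002998779597938548 y 0.0012755930344863747
37.9 F [ 0.0442  0.0862 -5.7916] M [-0.1049 -0.0321 -0.008 ] f [ 0.0813  0.0527 -0.4984] m [-0.0283  0.0155  0.008 ] x 8.025966942824932e-05 y 0.036716795525637905
```

I see the slip: the last target left out the balance offset, so the stand was felt under the fingers instead. I'll lift, move to the right target and lower again.

```bash
python3 - <<'E'
from h import *
R=rot(SY);F0=np.array([0,0,-6.29]);M0=np.array([-.1232,-.0055,0])
p=r.sense()["ee_pos"];r.move_l([p[0],p[1],.0945],R,velocity=.05)
T=ST+(.003-.0195)*YV
r.move_l([T[0],T[1],.0945],R,velocity=.05);r.move_l([T[0],T[1],.0924],R,velocity=.03)
def m(n):
    F,M,_,_=avg(n);f=R.T@(F-F0);mm=R.T@(M-M0)
    print(r.sense()["t"],r.sense()["ee_pos"][2],"F",F,"f",f,"m",mm,"x",(.19*f[0]-mm[1])/f[2]);return F
r.sleep(.2);F=m(30)
r.move_l([T[0],T[1],.0918 if F[2]<-3 else .0921],R,velocity=.03);r.sleep(.2);m(60)
E
```

```text
39.625 0.09248579987231217 F [-0.8875  1.7841  2.8268] f [ 1.8647 -0.7026 -9.1168] m [ 0.1374  0.5054 -0.0198] x 0.016569611118663882
41.075 0.09234727686441695 F [-1.3319  1.7756  6.0449] f [  1.9011  -1.1456 -12.3349] m [ 0.1991  0.621  -0.0211] x 0.021059109220111945
```

Contact now lies at 17–21 mm against the balance point at 19.5 mm, so it's centred. I'll unload and release.

```bash
python3 - <<'E'
from h import *
R=rot(SY);T=ST+(.003-.0195)*YV
r.move_l([T[0],T[1],.0925],R,velocity=.03);r.sleep(.2);print(avg(10)[0])
r.set_gripper(.085);print(r.sense()["t"],avg(6)[0])
r.move_l([T[0],T[1],.16],R,velocity=.08)
r.move_to([T[0]-.05,T[1]+.02,.36],R)
print(r.sense()["t"]);a=save("scene","s4.png");r.sleep(.3);b=save("top","t4.png")
for c in("scene","top"):print([(np.round(x["point"],1).tolist(),round(x["confidence"],2)) for x in r.mark_of("bolt_hole",c)])
cv2.imwrite("pics/s4c.png",cv2.resize(a[100:250,190:390],(800,600))[:,:,::-1])
E
```

```text
[0.0483 1.5262 3.2457]
42.1333 [ 0.1576 -0.0781  0.0956]
44.0667
[([171.1, 279.4], 0.9)]
[]
```

View pics/s4c.png

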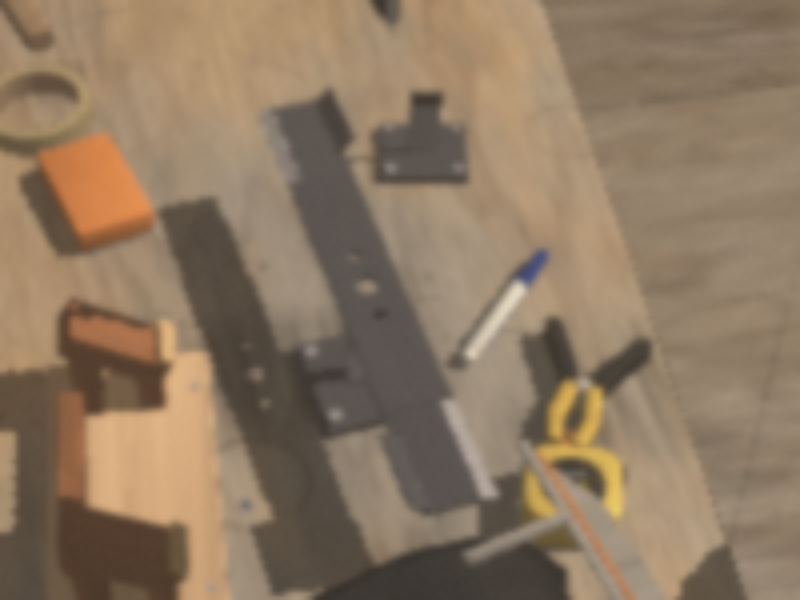

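The blade rests on the larger stand alone, with the bolt hole at scene (171,279). The marker and tape measure are undisturbed. I'll check that it's still and level.

```bash
python3 - <<'E'
from h import *
r.sleep(1.5);a=save("scene","s5.png");old=cv2.imread("pics/s4.png")[:,:,::-1]
print(r.sense()["t"],"diff",np.abs(a.astype(int)-old)[110:250,240:320].mean(), np.abs(a.astype(int)-old)[110:250,240:320].max())
H=np.array([*onz("scene",(171.4,281.0),.095)]);print("hole",H, H-(ST+(.003-.0195)*YV))
im=cv2.resize(a[100:250,230:330],(400,600),interpolation=cv2.INTER_CUBIC)[:,:,::-1].copy();im=cv2.resize(im,None,fx=1,fy=1)
out=[]
for ptc in (0,2.5,-2.5):
    k=im.copy();C=ST+.003*YV+[0,0,.005]
    yv=Ro.from_rotvec(np.radians(ptc)*rot(SY)[:,1]).as_matrix()@YV;xv=rot(SY)[:,1]
    for yy in (-.2195,-.135,.096,.1805):
        for xx in(-.026,.026):
            q=proj("scene",C+yv*yy+xv*xx);cv2.circle(k,(int((q[1]-230+.5)*4),int((q[0]-100+.5)*4)),3,(0,255,0),-1)
    out.append(k[:, 100:360])
cv2.imwrite("pics/lev.png",np.hstack(out))
E
```

```text
46.1167 diff 0.7385416666666667 15
hole [ 0.4369 -0.3728  0.095 ] [0.0017 0.0076 0.005 ]
```

View pics/lev.png

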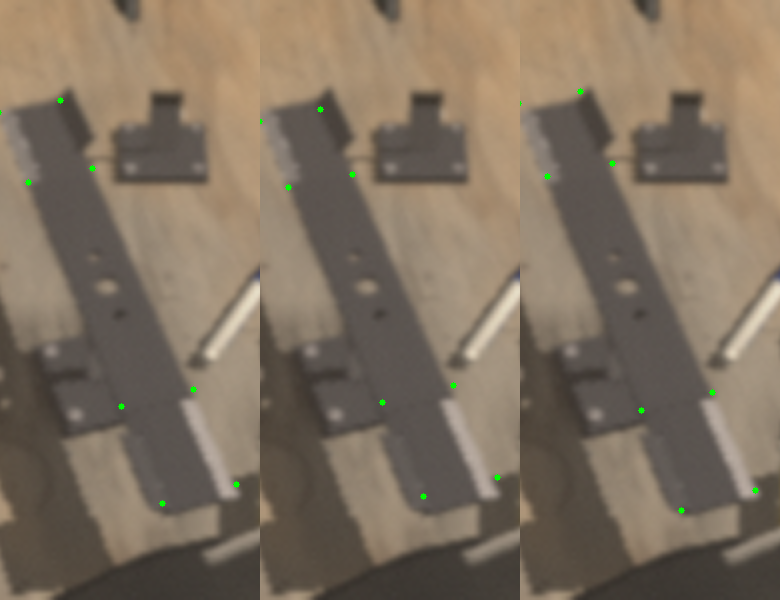

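```bash
python3 - <<'E'
from h import *
from scipy.optimize import brentq
def draw(path,C,xv,zv,yv0,ptc,hole,c0,r0):
    # C pivot centre under blade ; find d so hole row matches
    yv=Ro.from_rotvec(np.radians(ptc)*xv).as_matrix()@yv0;zz=np.cross(xv,yv)
    d=brentq(lambda d:proj("scene",C+yv*d+zz*.005)[0]-hole[0],-.1,.1)
    e=brentq(lambda e:proj("scene",C+yv*d+xv*e+zz*.005)[1]-hole[1],-.03,.03)
    im=cv2.imread(path)[r0:r0+120,c0:c0+50];k=cv2.resize(im,(250,600),interpolation=cv2.INTER_CUBIC)
    k=cv2.convertScaleAbs(k,alpha=1.8)
    for yy in (-.2,-.115,.115,.2):
        for xx in(-.026,0,.026):
            q=proj("scene",C+yv*(yy+d)+xv*(xx+e)+zz*.005);cv2.circle(k,(int((q[1]-c0+.5)*5),int((q[0]-r0+.5)*5)),2,(0,255,0),-1)
    print(path,ptc,d*1e3,e*1e3);return k
def hole(path,g):
    im=cv2.imread(path).astype(float);w=im[g[0]-4:g[0]+5,g[1]-4:g[1]+5].sum(2);return w
xs=rot(SY)[:,1]
h5=(171.3,281.3);h0=(197.4,221.7)
A=[draw("pics/s5.png",ST+.003*YV,xs,0,YV,p,h5,248,118) for p in (0,-2)]
G=rot(BY,33);A.append(draw("pics/s0.png",HOLE+G[:,2]*.005,G[:,1],0,G[:,0],0,h0,202,145))
cv2.imwrite("pics/cmp.png",np.hstack(A))
E
```

```text
pics/s5.png 0 -11.79628975589256 1.653796071460803
pics/s5.png -2 -11.590328360011268 1.7864129159659337
pics/s0.png 0 -5.788894626032328 0.17357485199319686
```

View pics/cmp.png

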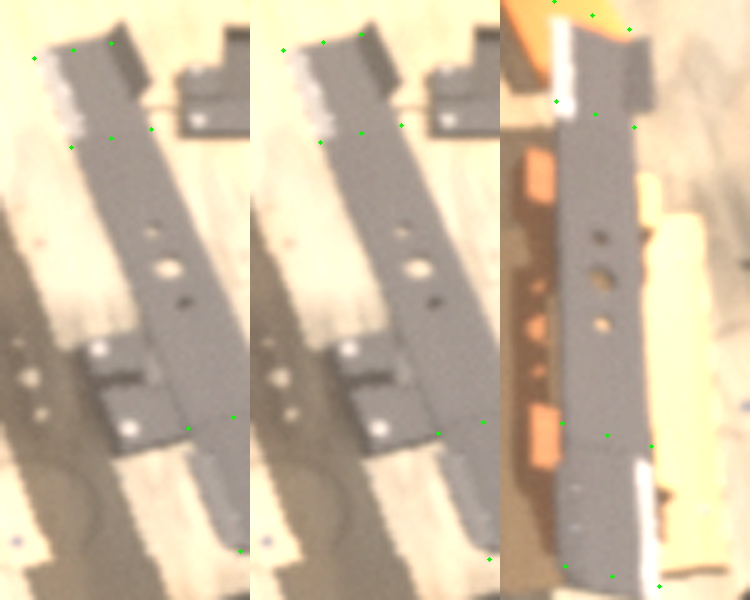

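The overlays show a yaw difference mixed with pitch. I'll fit both jointly from the features I read off.

```bash
python3 - <<'E'
from h import *
from scipy.optimize import least_squares
cr=lambda x,y:(118+y/5-.5,248+x/5-.5); lv=lambda x,y:(100+y/4-.5,230+(100+x)/4-.5)
def fit(obs,C,yv0f,free):
    def res(v):
        R=yv0f(v[1]);xv=R[:,1];yv=Ro.from_rotvec(np.radians(v[0])*xv).as_matrix()@R[:,0];zz=np.cross(xv,yv)
        return np.concatenate([proj("scene",C+yv*(v[2]+y)+xv*(v[3]+x)+zz*.005)-np.array(o) for x,y,o in obs])
    s=least_squares(res,[0,free,0,0],x_scale=[1,1,.01,.01]);J=s.jac;cov=np.linalg.inv(J.T@J)*.5**2
    print("pitch,yaw,d,e",s.x,"+-",np.sqrt(np.diag(cov)));print(s.fun.reshape(-1,2).round(1).tolist())
o5=[(0,0,cr(168,268)),(.026,-.115,cr(80,137)),(-.026,-.2,cr(113,39)),(.026,-.2,cr(48,49)),(-.026,.115,lv(185,400)),(-.026,.2,lv(238,497))]
fit(o5,ST+.003*YV,lambda y:rot(y),5.8)
c0=lambda x,y:(145+y/5-.5,202+(x-500)/5-.5)
o0=[(0,0,c0(601,279)),(.026,-.115,c0(556,117)),(-.026,-.2,c0(630,39)),(.026,-.2,c0(556,20)),(-.026,.115,c0(646,459))]
G=rot(BY,33);fit(o0,HOLE+G[:,2]*.005,lambda y:rot(y,33),BY)
E
```

```text
pitch,yaw,d,e [-1.0957  4.4773 -0.0133  0.0009] +- [0.3405 0.2407 0.0008 0.0006]
[[-0.2, 0.4], [0.8, -0.8], [-0.6, 1.4], [0.3, -1.2], [-0.3, 1.7], [0.1, -1.3]]
pitch,yaw,d,e [ 1.2411 -6.2449  0.0047  0.0016] +- [0.5267 0.4087 0.001  0.0008]
[[-0.2, -0.4], [-0.4, -0.1], [1.1, 0.2], [-0.8, -0.1], [0.3, 0.4]]
```

```bash
python3 -c "
from station import r
print(r.sense()['t'],r.close_job())"
```

```text
the job is handed in; nothing more can be done
46.1167 None
```

I handed the job in at 46.1 s: the blade lies across the larger stand, same side up and steady by itself, though it may not be exactly level (about 1° of tilt in the last image, which is within the measuring error); the tape measure and marker were left where they were.

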